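# Hold a texture roller in the V cradle on its case

## Task

I want to scribe a line along the terracotta texture roller. First press the lid of its wooden case down until it snaps fully shut, so that the metal V cradle on the lid stands level; then lay the roller in the V, centred over both saddles, and finish while still holding it pressed firmly down (about 10 to 20 N) so that it bears on both sides of the V. Set it in gently, do not let go of it or stop pressing at the end, and leave the clay cup and the clay stamp where they are.

Things in the scene. Friction and masses are not known exactly. Their poses are not given: they have to be found in the camera images.
- roller: Loose texture roller of bisque clay with carved rings: barrel 40 mm in diameter and 100 mm long, a wooden axle stub (10 mm diameter, 8 mm long) on each end, about 0.2 kg. Starts lying on the table and can roll. Its y axis is the cylinder's axis; either end may point either way. The origin is on the barrel's skin and turns with it as it rolls: use roller_center.
- roller_center (a point): Centre of the roller, on its axis at mid length (20 mm above the table at the start).
- case: Pale wooden roller case fixed to the table, 105 (x) x 130 (y) mm and 48 mm high without its lid. Origin: centre of its underside; z up, y along the hinge, -x towards its front. Its two slim rollers inside are part of it. (Mind the room: a grey banding wheel, a disc 230 mm wide with its top 137 mm up, stands on the table at the robot's left, centred about 0.09 m ahead of and 0.35 m left of the base; an arm that sweeps low to its right may strike it.)
- case_lid (a joint): Lid angle in rad: 0 shut, growing as it opens (starts half open at 0.5 to 0.9; stop at 1.2). The hinge runs along the case's y at the far (+x) top edge; opening lifts the front edge up and over towards +x. The stiff hinge stays where it is left. A sprung ball catch resists from about 0.12 rad: it takes some 6 to 10 N downward at the front tab to push past it; below about 0.05 rad the lid snaps to 0 by itself and is held.
- lid_hinge (a point): Point on the hinge axis at mid width, 52.5 mm behind the case's centre and 48 mm above its underside.
- lid_tab (a point): Top of the small darker wooden tab (50 mm wide, stands 12 mm out from the lid's front edge) at the middle of the lid's front: the place to press. It moves with the lid, 110 mm in front of the hinge axis and 8 mm above it when shut. The lid is a 10 mm board, its top 10 mm above the hinge axis when shut.
- v_seat (a point): Where the roller's centre lies when it is seated; moves with the lid. Frame: y along the V, z out of the lid (up when shut), x across the V. It lies 52.5 mm in front of the hinge axis, 38 mm above the lid's top. The cradle is two aluminium V saddles (90 degree V, each 20 mm long, at 36 mm either side of the middle along y, so 52 mm are free between them for fingers); the bottom of the V is 10 mm and its upper edges 34 mm above the lid; it is about 60 mm wide across.
- v_near: The V's flank on the case's front side, on both saddles (one contact line). Origin on the lid's top below the bottom of the V.
- v_far: The V's flank on the hinge side, on both saddles (the other contact line). Same origin.
- bisque_cup: Bystander: small pinkish clay cup, 68 mm wide, 62 mm high, loose. Origin: centre of its underside.
- clay_stamp: Bystander: small waisted pinkish clay stamp standing upright, 23 mm wide, 50 mm high, loose. Origin: centre of its underside.

How it is judged (in metres and radians):
On the way, in this order (a step that is already met when the one before it is completed fails the run):
1. the lid is pressed fully shut past its catch (value of joint case_lid below 0.03 rad), for 0.3 s.
2. the roller lies in the V (distance between roller_center and v_seat below 0.013 m and angle between the y axis of roller and the y axis of v_seat, either way round below 0.08 rad and contact force between roller and case above 0.3 N), for 0.2 s.
At the end, for the whole second after the job is handed in: Lid under 0.03 rad; roller centre within 2 mm across, 12 mm along and +2/-3 mm in height of v_seat, axis within 0.04 rad of the V; roller at rest, pressed or held by the fingers (over 3 N) and bearing on each flank with over 4 N (its weight alone does not reach that) (value of joint case_lid below 0.03 rad and x of roller_center in the frame of v_seat between -0.002 and 0.002 m and y of roller_center in the frame of v_seat between -0.012 and 0.012 m and z of roller_center in the frame of v_seat between -0.003 and 0.002 m and angle between the y axis of roller and the y axis of v_seat, either way round below 0.04 rad and contact force between roller and v_near above 4 N and contact force between roller and v_far above 4 N and contact force between the fingers and roller above 3 N and linear speed of roller below 0.02 m/s); the arm keeps its last pose, push and grip.
It fails at once if the roller is slammed into the V (over 80 N on a flank) (contact force between roller and v_near above 80 N or contact force between roller and v_far above 80 N).
It fails at once if the cup is moved by over 2 cm (distance of bisque_cup from where it was at the start of the episode above 0.02 m).
It fails at once if the stamp is moved by over 2 cm (distance of clay_stamp from where it was at the start of the episode above 0.02 m).
It also fails if it takes over 43 s, if anything falls off the work surface, if the arm or the gripper's body presses on something with over 40 N, if the wrist force passes 120 N, or if a joint passes its speed limit or range.

## Robot

A 7-joint arm with a two-finger parallel gripper is mounted at the origin on the work surface; the furniture and walls round the work are solid. World frame = base frame: x ahead of the robot, y to its left, z up, the work surface at z = 0. Lengths are in m, angles in degrees, forces in N, time in s.
With the tool pointing down it reaches from about 0.425 to 0.875 m from the base axis. Payload 4.7 kg.
Tool frame: the origin (TCP) lies between the finger pads; the fingertips stand 8 mm ahead of it and the grasp point (between the pads) lies 11 mm behind it; z points along the fingers, y is the line along which they close (so a half turn about z gives the same grasp; the last joint's range is limited). The gripper opens to 87 mm and grips with 3 to 60 N. Pads are 19 mm wide; open, the fingers measure 117 mm over their backs; the gripper's body (75 mm by 190 mm) begins 51 mm behind the grasp point.
Start: joints at [-62.676, 18.392, -4.016, 83.108, 1.295, 78.541, -3.26], TCP at [0.29, 0.582, 0.231] pointing down, gripper open.
Joint ranges: [-163.93, 163.93], [-17.29, 119.83], [-79.2, 71.16], [3.27, 140.29], [-89.18, 269.18], [5.43, 117.66], [-154.24, 154.24]. Speed limits (degrees/s): [147.25, 147.25, 180, 180, 180, 180, 180].

## Interface

Orientations are given as [roll, pitch, yaw] about the fixed x, y, z axes, in that order (R = Rz(yaw) Ry(pitch) Rx(roll)).
In Python, from cell import env, viewer gives the robot as it stands. The module is installed in compiled form; this text tells all that it offers.
- The arm moves only by the tool arm_command, never from a script. Its argument "series" is a list of rows, each a list of 2 entries, a list of its own where there are three numbers: the shift along the tool's x, y, z in mm, then the turn about the tool's z in rad. A call has exactly 5 rows; each row is the pose to reach, as a shift and turn from the pose commanded when the call began, along the tool's axes at that moment; what a row does not reach only later rows make up. A row lasts 1/10 s, in which the tool goes at most 50 mm and 8.59 degrees, less where a joint would pass 70% of its speed; a pose out of reach is approached as far as the arm can. A call with a gripper value outside its range is refused whole. "grip" is the gripper command: -1 is fully open, 1 is shut, values between are in proportion, set as the call begins (left out, the last holds). The fingers move at their own pace and stop on an object; "grip_force" is the grip in N (left out, the last holds). Time passes only in rows, so rows that repeat a pose let the fingers close, or fill a call up. It gives the time, the measured TCP pose, the force, the opening and the grip force at its end, in the units of the state.
- env.get_obs(): the state, without advancing time (a new reading comes with each control period).
- viewer.read_camera(name): name is "scene" or "side" or "wrist"; returns (picture, depth): 384x512x3 uint8, blue, green, red; 384x512 float32, m along the optical axis (not along the pixel's ray), 0 where there is no reading.
- viewer.calibration(name): a dict with "K" (3x3 intrinsics, pixels), "T" (4x4, takes a point from camera to world coordinates); the wrist camera has in their place "hand_eye" (4x4, takes a point from camera to tool coordinates, whose origin is the TCP and whose axes are the flange's). Camera axes: x right, y up, looking along -z (the intrinsics and any distortion apply to the point x, -y, -z); pixel columns grow to the right and rows downward; lengths in m; the calibration is good to about 2 mm. The wrist camera is an equidistant fisheye: a pixel r from the principal point sees the ray r / f radians off the axis. A picture is of the moment at which its call begins: read the wrist's pose just before it. calibration takes no time and is no camera call.
- env.sign_off(): hands the job in; it is judged then, once.
The state is a dict: "time_s": time; "qpos": joint angles; "joint_velocities": joint speeds; "effort": joint torques, N m; "tool_pos": TCP position; "tool_rot": TCP orientation; "force": force on the tool from outside, world axes, zero at the start; "wrist_torque": the same for the moment, N m; "grip_width": finger opening in m; "grasp_force": force on a finger pad.
Only numpy, scipy, OpenCV 4.12 (cv2) and the standard library are available. Lean on these libraries where they do the work, as an engineer would, in place of code of your own. Each camera call takes 0.05 s, during which the arm holds its last target. There are 200 camera calls.

## Working session

There is one attempt and no reset: what is moved stays moved. The work goes in short steps, Python scripts to look and compute and a tool call to move; the robot and the scene stay as the last step left them, time stands still between calls to the robot, and variables do not carry over. Pictures are saved under pics/ and viewed, at most 10 in all, crops included, and the job is handed in when it is done.

Besides the shell and the picture viewer there is one more tool, called after "Request:" as a command line: name --argument value ..., lists and objects as JSON in quotes. arm_command: Moves the arm, as the interface text tells. Its arguments: {"type":"object","properties":{"series":{"type":"array"},"grip":{"type":"number"},"grip_force":{"type":"number"}},"required":["series"]}

```bash
mkdir -p pics; python3 - <<'E'
from cell import env, viewer
import cv2, numpy as np
o=env.get_obs(); print(o)
ims=[]
for n in ("scene","side"):
    p,d=viewer.read_camera(n); c=viewer.calibration(n); print(n,c)
    cv2.imwrite(f"pics/{n}0.png",p); np.savez(f"{n}0.npz",p=p,d=d,K=c["K"],T=c["T"])
print(viewer.calibration("wrist"))
E
```

```text
{'time_s': 0.0, 'qpos': array([-62.67787881,  18.43998115,  -4.01408727,  83.17292104,
         1.29560273,  78.53924559,  -3.25872272]), 'joint_velocities': array([ 0.02125317,  0.13615156,  0.01215026, -0.10344348, -0.06549638,
        0.08754458, -0.01753423]), 'effort': array([ 3.14972767e-04, -4.91296828e+01, -4.03628703e-01, -3.12520552e+01,
       -6.39105379e-02,  4.40708525e-02,  1.70129756e-04]), 'tool_pos': array([0.2900056 , 0.58114514, 0.2294682 ]), 'tool_rot': array([-1.79893117e+02,  6.60287501e-03,  1.53487618e+02]), 'force': array([ 0.13016309, -0.14251765,  0.22124307]), 'wrist_torque': array([ 0.00874054, -0.03220266, -0.03579611]), 'grasp_force': 0.0, 'grip_width': 0.08705209235262124}
scene {'K': array([[363.83335359,   0.        , 255.32314307],
       [  0.        , 363.83335359, 188.8004351 ],
       [  0.        ,   0.        ,   1.        ]]), 'T': array([[-0.65782697,  0.34615596, -0.66890936, -0.12353298],
       [-0.75316773, -0.3040223 ,  0.58335993,  0.7710555 ],
       [-0.00142985,  0.88755084,  0.46070756,  0.48292348],
       [ 0.        ,  0.      
[... 264 characters left out ...]

       [-0.32434859,  0.413092  , -0.85097179, -0.45189482],
       [ 0.00631931,  0.90053283,  0.43474209,  0.45150241],
       [ 0.        ,  0.        ,  0.        ,  1.        ]])}
{'K': array([[297.31863964,   0.        , 254.01504635],
       [  0.        , 297.31863964, 191.99709834],
       [  0.        ,   0.        ,   1.        ]]), 'hand_eye': array([[-7.64248164e-04,  9.58337854e-01,  2.85636085e-01,
         7.76288804e-02],
       [ 9.99999649e-01,  8.30455261e-04, -1.10661148e-04,
         1.19540269e-04],
       [-3.43258756e-04,  2.85635900e-01, -9.58338153e-01,
        -1.54843228e-01],
       [ 0.00000000e+00,  0.00000000e+00,  0.00000000e+00,
         1.00000000e+00]])}
```

View pics/scene0.png

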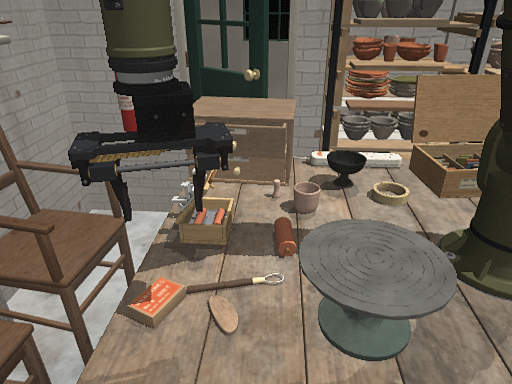

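View pics/side0.png

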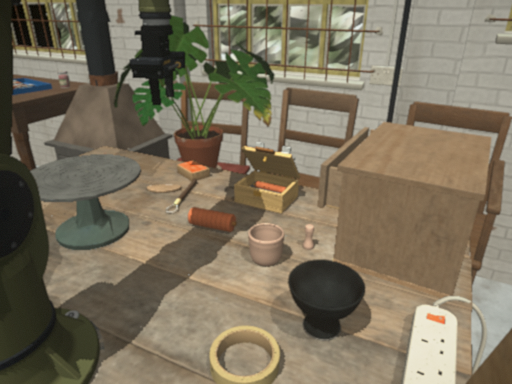

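Scene camera: roller at about (286,237), half-open case at (208,218), cup at (307,197), stamp at (277,188). Side camera: roller at (212,219), case at (268,190), cup at (266,243), stamp at (309,237). Next I measure them.

```bash
cat > h.py <<'E'
import numpy as np, cv2
def cloud(n):
    f=np.load(f"{n}.npz"); d=f["d"]; K=f["K"]; T=f["T"]
    v,u=np.mgrid[:384,:512]
    P=np.stack([(u-K[0,2])/K[0,0]*d,-(v-K[1,2])/K[1,1]*d,-d],-1)
    W=P@T[:3,:3].T+T[:3,3]; W[d==0]=np.nan
    return W,f["p"]
E
python3 - <<'E'
from h import *
for n,pts in (("scene0",dict(roller=(286,237),case=(208,218),cup=(307,197),stamp=(277,188))),("side0",dict(roller=(212,219),case=(268,190),cup=(266,243),stamp=(309,237)))):
    W,p=cloud(n)
    for k,(u,v) in pts.items(): print(n,k,W[v,u].round(3))
    u0,v0,u1,v1=(160,160,340,270) if n=="scene0" else (170,130,350,270)
    cv2.imwrite(f"pics/{n}_crop.png",cv2.resize(p[v0:v1,u0:u1],None,fx=4.2,fy=4.2,interpolation=cv2.INTER_CUBIC))
    hsv=cv2.cvtColor(p,cv2.COLOR_BGR2HSV)
    print(n,hsv[237 if n=="scene0" else 219,286 if n=="scene0" else 212])
# top-down height map both clouds
    m=np.zeros((600,800,3),np.uint8)
Ws=[cloud(n) for n in("scene0","side0")]
img=np.zeros((600,800,3),np.uint8)
# 0.8mm... x up, y left; window x 0.45..0.85 ; y 0.0..0.53 at 1.5px/mm
E
```

```text
scene0 roller [0.314 0.304 0.037]
scene0 case [0.513 0.367 0.017]
scene0 cup [0.389 0.154 0.049]
scene0 stamp [0.505 0.144 0.026]
scene0 [  9 138 122]
side0 roller [0.337 0.266 0.03 ]
side0 case [0.51  0.383 0.02 ]
side0 cup [0.401 0.101 0.059]
side0 stamp [0.508 0.14  0.027]
side0 [ 10 155 128]
```

View pics/side0_crop.png

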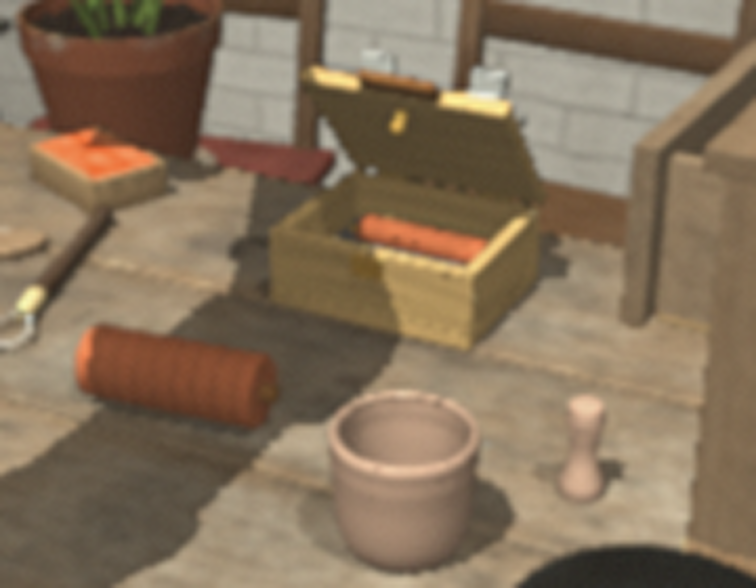

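View pics/scene0_crop.png

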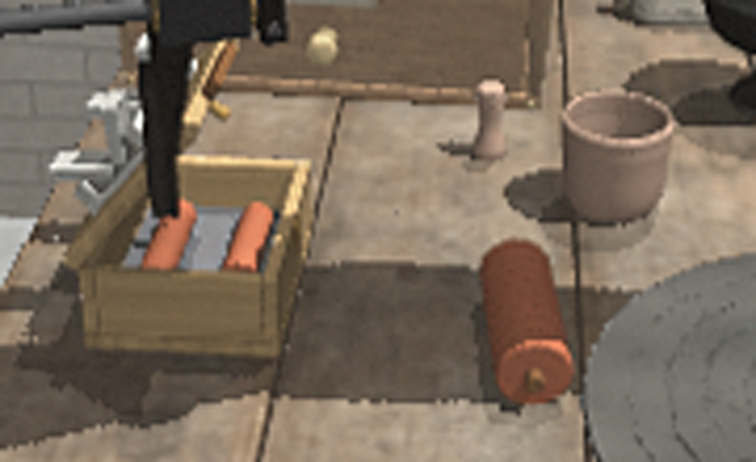

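```bash
cat >> h.py <<'E'
def ray(n,u,v,z):
    f=np.load(f"{n}.npz"); K=f["K"]; T=f["T"]
    r=T[:3,:3]@np.array([(u-K[0,2])/K[0,0],-(v-K[1,2])/K[1,1],-1.])
    return T[:3,3]+r*(z-T[2,3])/r[2]
E
python3 - <<'E'
from h import *
S=lambda x,y,z:ray("side0",170+(x+.5)/4.2-.5,130+(y+.5)/4.2-.5,z).round(4)
C=lambda x,y,z:ray("scene0",160+(x+.5)/4.2-.5,160+(y+.5)/4.2-.5,z).round(4)
for n,a in dict(FLb=(275,305,0),FRb=(472,345,0),FLt=(271,234,.048),FRt=(472,274,.048),BRt=(541,207,.048)).items(): print("side",n,S(*a))
for n,a in dict(FLb=(277,357,0),BLb=(88,347,0),FLt=(276,270,.048),BLt=(70,265,.048),FRt=(312,160,.048),BRt=(172,157,.048)).items(): print("scene",n,C(*a))
# roller: colour mask, cloud cylinder fit
from scipy.optimize import least_squares
for n,roi in (("scene0",(270,210,300,260)),("side0",(185,204,240,235))):
    W,p=cloud(n); h=cv2.cvtColor(p,cv2.COLOR_BGR2HSV); m=np.zeros(h.shape[:2],bool)
    u0,v0,u1,v1=roi; m[v0:v1,u0:u1]=True
    m&=(h[...,0]<13)&(h[...,1]>120)&(W[...,2]>.008)&(W[...,2]<.05)
    Q=W[m]; 
    def f(q):
        d=np.array([np.cos(q[2]),np.sin(q[2])]); r=Q[:,:2]-q[:2]; t=r@[-d[1],d[0]]; s=r@d
        return np.where(abs(s)<.049, np.hypot(t,Q[:,2]-.02)-.02, 0)*1000
    c=Q.mean(0)[:2]; ev=np.linalg.svd(Q[:,:2]-c,full_matrices=False)[2][0]
    q=least_squares(f,[*c,np.arctan2(ev[1],ev[0])],loss="soft_l1").x
    d=np.array([np.cos(q[2]),np.sin(q[2])]); s=(Q[:,:2]-q[:2])@d; t=(Q[:,:2]-q[:2])@[-d[1],d[0]]
    lo,hi=np.percentile(s,[1,99]); print(n,len(Q),q[:2]+d*(lo+hi)/2,np.degrees(q[2]),hi-lo,"top z",Q[:,2].max(),"rms",np.median(abs(f(q))))
# lid points
W,p=cloud("side0")
for nm,(x,y) in dict(lidL=(320,88),lidR=(500,110),tab=(400,86),lidmid=(430,150),sadL=(375,62),sadR=(488,85)).items():
    print(nm,W[int(130+y/4.2),int(170+x/4.2)].round(3))
# cup, stamp
for n,roi,nm in (("side0",(245,222,288,266),"cup"),("side0",(302,222,316,250),"stamp"),("scene0",(270,178,284,200),"stamp"),("scene0",(293,182,322,214),"cup")):
    W,_=cloud(n);u0,v0,u1,v1=roi;Q=W[v0:v1,u0:u1].reshape(-1,3);Q=Q[Q[:,2]>(.055 if nm=="cup" else .04)];Q=Q[Q[:,2]<.08];print(n,nm,Q.min(0).round(3),Q.max(0).round(3))
E
```

```text
side FLb [0.4216 0.3817 0.    ]
side FRb [0.515 0.299 0.   ]
side FLt [0.4196 0.38   0.048 ]
side FRt [0.5115 0.2946 0.048 ]
side BRt [0.5858 0.3661 0.048 ]
scene FLb [0.4183 0.3866 0.    ]
scene BLb [0.4922 0.4572 0.    ]
scene FLt [0.4257 0.3794 0.048 ]
scene BLt [0.5007 0.4576 0.048 ]
scene FRt [0.5069 0.2918 0.048 ]
scene BRt [0.5645 0.3518 0.048 ]
scene0 567 [0.19912685 0.12988762] 138.69889983865104 0.09422907032540451 top z 0.04007076817496852 rms 0.0
side0 761 [0.27220581 0.21524826] -46.18487193603516 0.09605732250935017 top z 0.042265428535835314 rms 0.0
lidL [0.458 0.404 0.127]
lidR [0.535 0.316 0.134]
tab [0.491 0.359 0.139]
lidmid [0.521 0.387 0.086]
sadL [0.499 0.424 0.132]
sadR [0.549 0.367 0.13 ]
side0 cup [0.377 0.098 0.055] [0.444 0.167 0.064]
side0 stamp [0.499 0.135 0.04 ] [0.516 0.153 0.052]
scene0 stamp [0.498 0.135 0.04 ] [0.518 0.152 0.049]
scene0 cup [0.376 0.098 0.055] [0.444 0.167 0.062]
```

Request:
arm_command --series '[[[-20,-6,4],0],[[-60,-18,10],0],[[-105,-32,20],0],[[-150,-46,28],0],[[-195,-60,36],0]]' --grip 1 --grip_force 40

```text
time_s: 0.6
tool_pos: [0.4388, 0.4393, 0.1938]
tool_rot: [-180.0, -0.0, 153.5]
force: [0.4, 0.0, -0.1]
grip_width: 0.055
grasp_force: 0.0
```

Request:
arm_command --series '[[[-40,-12,6],0.1],[[-70,-20,10],0.2],[[-85,-25,13],0.3],[[-87,-26,14],0.3],[[-87,-26,14],0.3]]'

```text
time_s: 1.1
tool_pos: [0.5036, 0.3789, 0.18]
tool_rot: [-179.9, -0.0, 136.4]
force: [-0.1, 1.8, 0.5]
grip_width: 0.0153
grasp_force: 0.0
```

```bash
cat >> h.py <<'E'
def save(n,tag):
    from cell import env,viewer
    o=env.get_obs(); p,d=viewer.read_camera(n); c=viewer.calibration(n)
    cv2.imwrite(f"pics/{tag}.png",p); np.savez(f"{tag}.npz",p=p,d=d,**c,pos=o["tool_pos"],rot=o["tool_rot"]); return o
E
python3 - <<'E'
from h import *
from scipy.optimize import least_squares
o=save("side","side1"); save("scene","scene1"); save("wrist","wrist1"); print(o["time_s"],o["tool_pos"],o["tool_rot"],o["force"],o["grip_width"])
for n,roi in (("scene0",(270,210,300,260)),("side0",(185,204,240,235))):
    W,p=cloud(n); h=cv2.cvtColor(p,cv2.COLOR_BGR2HSV); m=np.zeros(h.shape[:2],bool)
    u0,v0,u1,v1=roi; m[v0:v1,u0:u1]=True
    m&=(h[...,0]<13)&(h[...,1]>110)&(W[...,2]>.006)&(W[...,2]<.05)
    Q=W[m]; c=np.array([.325,.285]); e=np.array([np.cos(-.8),np.sin(-.8)])
    B=Q[abs((Q[:,:2]-c)@e)<.035]
    def f(q):
        r=B[:,:2]-c; t=r@[-np.sin(q[1]),np.cos(q[1])]-q[0]
        return (np.hypot(t,B[:,2]-.02)-q[2])*1000
    q=least_squares(f,[0,-.8,.02],loss="soft_l1").x
    d=np.array([np.cos(q[1]),np.sin(q[1])]); nn=np.array([-d[1],d[0]]); s=(Q[:,:2]-c)@d; lo,hi=np.percentile(s,[1,99])
    print(n,len(Q),"ends",lo,hi,"ctr",c+nn*q[0]+d*(lo+hi)/2,"ang",np.degrees(q[1]),"r",q[2],"med",np.median(abs(f(q))))
E
```

```text
1.1 [0.50358695 0.37886294 0.17998972] [-1.79940316e+02 -4.02690391e-02  1.36411627e+02] [-0.09893329  1.79608813  0.50532561] 0.015310131298278759
scene0 586 ends -0.038947925872053944 0.0562390447402609 ctr [0.33611375 0.28489886] ang -39.45421572477864 r 0.018494093110702735 med 0.6044125246967517
side0 787 ends -0.035354948318216776 0.06181964369181717 ctr [0.34104365 0.28381299] ang -38.89316965963781 r 0.02058229219197749 med 0.9957122772831524
```

View pics/side1.png

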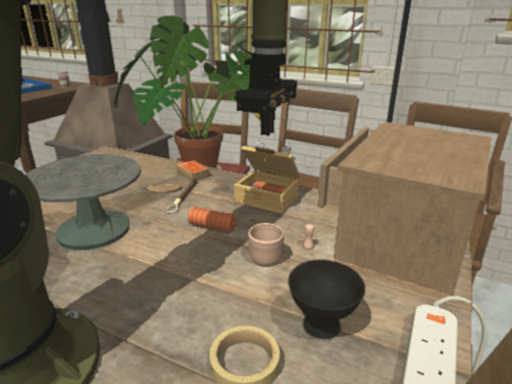

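The fingertips, at about (267,130), hang just above the lid tab at (267,150). Next I push the lid along its arc.

Request:
arm_command --series '[[[0,1,15],0],[[0,2,30],0],[[0,2,40],0],[[0,-4,45],0],[[0,-9,50],0]]'

```text
time_s: 1.75
tool_pos: [0.4976, 0.3725, 0.13]
tool_rot: [180.0, -0.0, 136.3]
force: [0.2, 1.6, -0.2]
grip_width: 0.0005
grasp_force: 0.8
```

Request:
arm_command --series '[[[0,-4,4],0],[[0,-7,8],0],[[0,-10,12],0],[[0,-14,18],0],[[0,-18,25],0]]'

```text
time_s: 2.25
tool_pos: [0.4854, 0.3589, 0.1054]
tool_rot: [180.0, 0.0, 136.3]
force: [-0.5, 0.5, 1.1]
grip_width: 0.0005
grasp_force: 0.7
```

Request:
arm_command --series '[[[0,-3,6],0],[[0,-5,12],0],[[0,-7,17],0],[[0,-9,23],0],[[0,-10,28],0]]'

```text
time_s: 2.75
tool_pos: [0.4785, 0.3518, 0.0771]
tool_rot: [-180.0, 0.0, 136.3]
force: [-1.3, -1.1, 12.7]
grip_width: 0.0003
grasp_force: 6.8
```

```bash
python3 - <<'E'
from h import *
save("side","side2"); p=cv2.imread("pics/side2.png"); cv2.imwrite("pics/side2c.png",cv2.resize(p[110:230,210:330],None,fx=5,fy=5,interpolation=cv2.INTER_CUBIC))
E
```

```text
(no output)
```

View pics/side2c.png

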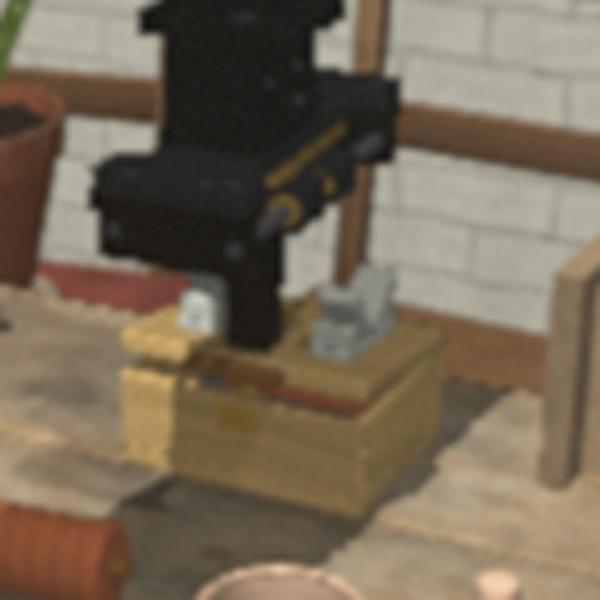

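The crop shows the lid nearly down. A small gap remains at its front edge, at about (260,385), and the fingertips press just behind the tab. I keep pressing.

Request:
arm_command --series '[[[0,0,3],0],[[0,-1,5],0],[[0,-1,7],0],[[0,-1,9],0],[[0,-1,11],0]]'

```text
time_s: 3.3
tool_pos: [0.478, 0.3513, 0.0662]
tool_rot: [180.0, 0.0, 136.3]
force: [-3.6, -2.3, 15.8]
grip_width: 0.0003
grasp_force: 8.7
```

Request:
arm_command --series '[[[0,0,1],0],[[0,0,2],0],[[0,0,3],0],[[0,0,3],0],[[0,0,3],0]]'

```text
time_s: 3.8
tool_pos: [0.4781, 0.3513, 0.0662]
tool_rot: [180.0, -0.0, 136.3]
force: [-6.3, -4.1, 18.1]
grip_width: 0.0002
grasp_force: 8.8
```

Request:
arm_command --series '[[[0,0,-15],0],[[0,0,-40],0],[[0,-5,-70],0],[[10,-25,-90],-0.02],[[25,-60,-90],-0.05]]'

```text
time_s: 4.3
tool_pos: [0.4212, 0.3269, 0.157]
tool_rot: [179.6, 0.1, 139.1]
force: [0.7, 0.5, -0.1]
grip_width: 0.0005
grasp_force: 0.0
```

Request:
arm_command --series '[[[12,-35,0],-0.03],[[24,-66,0],-0.03],[[29,-80,0],-0.03],[[30,-84,0],-0.03],[[30,-84,0],-0.03]]' --grip -1

```text
time_s: 4.8
tool_pos: [0.3411, 0.2814, 0.1539]
tool_rot: [179.9, 0.0, 140.9]
force: [0.6, -0.5, 0.4]
grip_width: 0.0326
grasp_force: 0.0
```

```bash
python3 - <<'E'
from h import *
o=save("wrist","wrist2");print(o["time_s"],o["tool_pos"],o["tool_rot"],o["force"]); save("side","side3"); save("scene","scene3")
a=cv2.imread("pics/wrist2.png"); b=cv2.imread("pics/side3.png")[150:250,180:310]; b=cv2.resize(b,(499,384),interpolation=cv2.INTER_CUBIC)
cv2.imwrite("pics/m3.png",cv2.resize(np.hstack([a,b]),(800,304)))
cv2.imwrite("pics/m3.png",cv2.resize(a,(800,600)))
E
```

```text
4.8 [0.34109276 0.28144012 0.15392315] [1.79919624e+02 1.54750296e-02 1.40881159e+02] [ 0.59650489 -0.48114837  0.39140621]
```

View pics/m3.png

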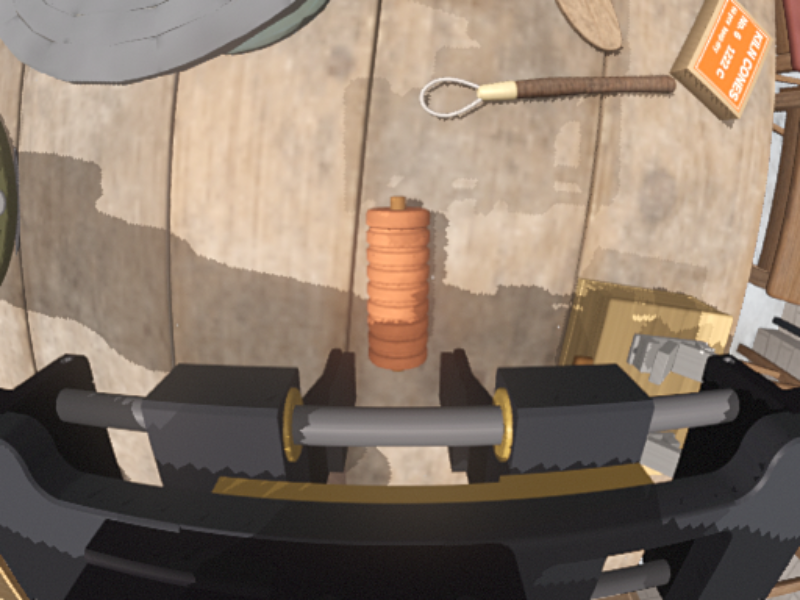

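The wrist view shows the roller upright in the picture, its barrel from (398,208) to (398,368), parallel to the fingers. The lid at right looks shut. Next I measure the roller, the lid and the V.

```bash
cat >> h.py <<'E'
def wcloud(n):
    from scipy.spatial.transform import Rotation as R
    f=np.load(f"{n}.npz"); d=f["d"]; K=f["K"]; v,u=np.mgrid[:384,:512]
    x=(u-K[0,2])/K[0,0]; y=(v-K[1,2])/K[1,1]; th=np.hypot(x,y); k=np.where(th>1e-9,np.tan(np.minimum(th,1.5))/np.maximum(th,1e-9),1)
    P=np.stack([x*k*d,-y*k*d,-d],-1); H=f["hand_eye"]; P=P@H[:3,:3].T+H[:3,3]
    W=P@R.from_euler("xyz",f["rot"],degrees=True).as_matrix().T+f["pos"]; W[d==0]=np.nan
    return W,f["p"]
def fit(W,p,c,a0,zmin=.006,zmax=.05,z0=.02,R=.09):
    from scipy.optimize import least_squares
    h=cv2.cvtColor(p,cv2.COLOR_BGR2HSV); c=np.array(c)
    m=(h[...,0]<14)&(h[...,1]>110)&(W[...,2]>zmin)&(W[...,2]<zmax)&(np.hypot(W[...,0]-c[0],W[...,1]-c[1])<R)
    Q=W[m]; e=np.array([np.cos(a0),np.sin(a0)]); s=(Q[:,:2]-c)@e; mid=(np.percentile(s,1)+np.percentile(s,99))/2; B=Q[abs(s-mid)<.042]
    def f(q):
        t=(B[:,:2]-c)@[-np.sin(q[1]),np.cos(q[1])]-q[0]
        return (np.hypot(t,B[:,2]-q[2])-.0198)*1000
    q=least_squares(f,[0,a0,z0],loss="soft_l1").x
    d=np.array([np.cos(q[1]),np.sin(q[1])]); nn=np.array([-d[1],d[0]]); s=(Q[:,:2]-c)@d; lo,hi=np.percentile(s,[1,99])
    return len(Q),(c+nn*q[0]+d*(lo+hi)/2).round(4),"z",q[2].round(4),"ang",np.degrees(q[1]).round(2),"len",(hi-lo).round(4),np.median(abs(f(q))).round(2)
E
python3 - <<'E'
from h import *
for W,p in (wcloud("wrist2"),cloud("side3"),cloud("scene3"),cloud("side1")): print(fit(W,p,(.339,.284),-.68))
# lid top + saddles
H=np.array([.5388,.414]);X=np.array([.691,.723]);Y=np.array([-.723,.691])
for n,W in (("wrist2",wcloud("wrist2")[0]),("side3",cloud("side3")[0]),("scene3",cloud("scene3")[0])):
    r=W[...,:2]-H; U=r@X; V=r@Y; Z=W[...,2]
    m=(U>-.1)&(U<-.005)&(abs(V)<.06)&(Z>.04)&(Z<.065)
    if m.sum()<20: print(n,m.sum()); continue
    A=np.c_[U[m],V[m],np.ones(m.sum())]; c=np.linalg.lstsq(A,Z[m],rcond=None)[0]; print(n,m.sum(),"plane slopes",c.round(3),"med",np.median(Z[m]).round(4))
    L=(Z>.052)&(Z<.066)&(U>-.14)&(U<.03)&(abs(V)<.09)
    pts=(W[L][:,:2]*1e4).astype(np.float32); print(" lid rect V",np.percentile(V[L],[.5,99.5]).round(4),"U",np.percentile(U[L],[.5,99.5]).round(4), cv2.minAreaRect(pts))
    S=(Z>.07)&(Z<.1)&(U>-.12)&(U<.0)&(abs(V)<.06); print(" saddle",S.sum(),"top",np.percentile(Z[S],98).round(4),"U",np.percentile(U[S],[1,99]).round(4))
    for sg in(-1,1):
        k=S&(V*sg>0)
        if k.sum()>5: print("  V",np.percentile(V[k],[2,98]).round(4),"Umid",np.percentile(U[k],[2,98]).round(4),k.sum())
E
```

```text
(3863, array([0.3399, 0.2834]), 'z', np.float64(0.02), 'ang', np.float64(-39.18), 'len', np.float64(0.0981), np.float64(0.61))
(800, array([0.3409, 0.2831]), 'z', np.float64(0.0209), 'ang', np.float64(-39.2), 'len', np.float64(0.098), np.float64(0.81))
(601, array([0.3352, 0.2851]), 'z', np.float64(0.0183), 'ang', np.float64(-39.26), 'len', np.float64(0.0991), np.float64(0.49))
(793, array([0.3409, 0.2832]), 'z', np.float64(0.0209), 'ang', np.float64(-39.27), 'len', np.float64(0.0971), np.float64(0.91))
wrist2 2266 plane slopes [-0.002 -0.007  0.059] med 0.059
 lid rect V [-0.0658  0.0652] U [-0.117   0.0004] ((4953.39013671875, 3705.16796875), (1171.0406494140625, 1323.25244140625), 40.128883361816406)
 saddle 1344 top 0.0921 U [-0.0804 -0.0272]
  V [-0.0477 -0.0284] Umid [-0.0523 -0.0281] 445
  V [0.0245 0.0447] Umid [-0.0802 -0.0313] 899
side3 510 plane slopes [0.001 0.    0.06 ] med 0.0596
 lid rect V [-0.0671  0.066 ] U [-0.1202 -0.0018] ((4972.39990234375, 3709.26123046875), (1219.4752197265625, 1342.209228515625), 44.13648223876953)
 saddle 358 top 0.093 U [-0.084  -0.0267]
  V [-0.0467 -0.0265] Umid [-0.084  -0.0296] 184
  V [0.0256 0.0461] Umid [-0.0817 -0.0268] 174
scene3 751 plane slopes [-0.006 -0.007  0.057] med 0.0571
 lid rect V [-0.0646  0.0666] U [-0.1189 -0.001 ] ((4966.09765625, 3702.42578125), (1181.48193359375, 1327.2315673828125), 44.531803131103516)
 saddle 386 top 0.0902 U [-0.0838 -0.0248]
  V [-0.0476 -0.0254] Umid [-0.084  -0.0285] 175
  V [0.0254 0.0464] Umid [-0.0808 -0.0249] 211
```

Request:
arm_command --series '[[[0,0,10],0],[[1,0,25],0],[[2,1,45],0],[[2,1,65],0],[[2,1,80],0]]'

```text
time_s: 5.45
tool_pos: [0.3395, 0.2828, 0.0714]
tool_rot: [-179.9, -0.0, 140.9]
force: [-0.0, -0.7, 0.3]
grip_width: 0.0827
grasp_force: 0.0
```

Request:
arm_command --series '[[[0,0,18],0],[[0,0,36],0],[[0,0,50],0],[[0,0,58],0],[[0,0,61],0]]'

```text
time_s: 5.95
tool_pos: [0.3395, 0.2828, 0.0112]
tool_rot: [-179.9, -0.0, 140.9]
force: [0.1, 0.1, 0.8]
grip_width: 0.0871
grasp_force: 0.0
```

Request:
arm_command --series '[[[0,0,0],0],[[0,0,0],0],[[0,0,0],0],[[0,0,0],0],[[0,0,0],0]]' --grip 1 --grip_force 45

```text
time_s: 6.45
tool_pos: [0.3401, 0.2835, 0.013]
tool_rot: [179.9, 0.0, 140.9]
force: [0.2, 0.4, 0.1]
grip_width: 0.0549
grasp_force: 0.0
```

Request:
arm_command --series '[[[0,0,0],0],[[0,0,0],0],[[0,0,0],0],[[0,0,0],0],[[0,0,0],0]]'

```text
time_s: 6.95
tool_pos: [0.3398, 0.2834, 0.0127]
tool_rot: [180.0, 0.0, 140.9]
force: [0.0, -0.8, 2.4]
grip_width: 0.0389
grasp_force: 45.0
```

Request:
arm_command --series '[[[0,0,-10],0],[[0,0,-35],0],[[0,0,-70],0],[[0,0,-105],0],[[0,0,-140],0]]'

```text
time_s: 7.45
tool_pos: [0.3395, 0.2829, 0.1542]
tool_rot: [-180.0, 0.0, 140.9]
force: [0.6, 0.1, -2.4]
grip_width: 0.0392
grasp_force: 45.0
```

Request:
arm_command --series '[[[-10,15,-18],0],[[-30,47,-22],0.02],[[-54,86,-22],0.05],[[-78,123,-22],0.08],[[-95,150,-22],0.08]]'

```text
time_s: 7.95
tool_pos: [0.5105, 0.3399, 0.1747]
tool_rot: [180.0, 0.0, 136.2]
force: [0.4, -0.7, -0.6]
grip_width: 0.039
grasp_force: 45.0
```

Request:
arm_command --series '[[[-8,11,0],0],[[-10,15,0],0],[[-12,19,0],0],[[-12,19,0],0],[[-12,19,0],0]]'

```text
time_s: 8.45
tool_pos: [0.5291, 0.3453, 0.1748]
tool_rot: [-180.0, -0.0, 136.3]
force: [0.5, -0.3, -1.2]
grip_width: 0.039
grasp_force: 45.0
```

```bash
python3 - <<'E'
from h import *
o=save("wrist","wrist4");print(o["time_s"],o["tool_pos"],o["tool_rot"],o["force"],o["grip_width"],o["grasp_force"]); save("side","side4"); save("scene","scene4")
cv2.imwrite("pics/m4.png",cv2.resize(cv2.imread("pics/wrist4.png"),(800,600)))
E
```

```text
8.45 [0.52909376 0.34530996 0.17482462] [-1.79993606e+02 -2.51236654e-02  1.36337978e+02] [ 0.48675964 -0.26206162 -1.16147888] 0.038978922258799606 44.99944746494293
```

View pics/m4.png

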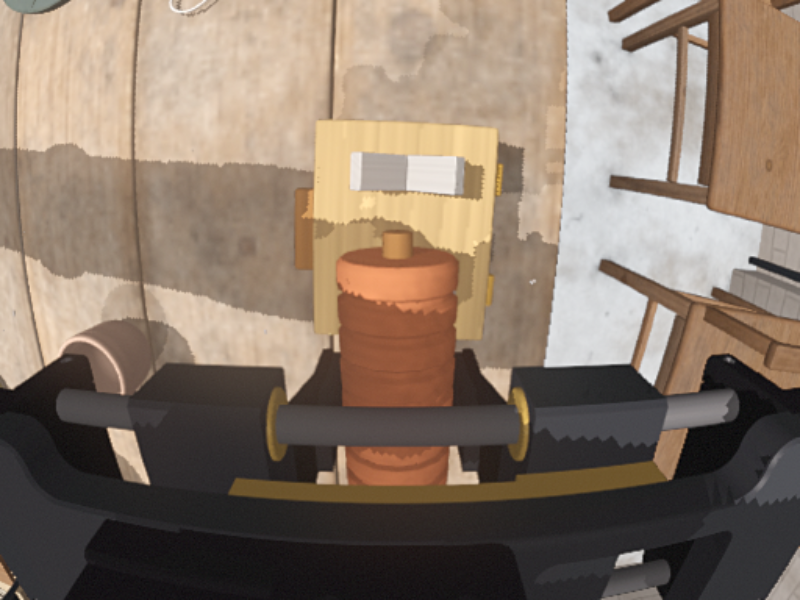

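The wrist view shows the roller held between the fingers, lid shut, far saddle at (350-465,172) with its V bottom at (408,172). Lid edges are at x≈315 and ≈490. Now I measure these in one frame.

```bash
python3 - <<'E'
from h import *
W,p=wcloud("wrist4"); o=np.load("wrist4.npz")["pos"]
a=np.radians(136.34); TX=np.array([np.cos(a),np.sin(a)]); TY=np.array([np.sin(a),-np.cos(a)])
print("roller",fit(W,p,o[:2],np.radians(-43.7),zmin=.13,zmax=.23,z0=.18)) 
def T(W): r=W[...,:2]-o[:2]; return r@TX,r@TY,W[...,2]
def edges(n,W):
    x,y,z=T(W); L=(z>.05)&(z<.066)&(abs(y)<.12)&(x>-.06)&(x<.14)
    # V-bottom and lid edges by x slice
    E=[]
    for s in np.arange(-.02,.12,.004):
        k=L&(abs(x-s)<.002)
        if k.sum()>8: E.append((s,*np.percentile(y[k],[1,99])))
    E=np.array(E); 
    if len(E): 
        for c,nm in((1,"front"),(2,"hinge")):
            v=E[:,c]; k=abs(v-np.median(v))<.004; f=np.polyfit(E[k,0],v[k],1); print(n,nm,"y at0",f[1].round(4),"slope deg",np.degrees(np.arctan(f[0])).round(2),k.sum())
        print(n,"lid x extents",np.percentile(x[L],[.3,99.7]).round(4),"z",np.median(z[L]).round(4))
    S=(z>.066)&(z<.1)&(y>-.06)&(y<.09)&(x>-.05)&(x<.12)
    for lo,hi in((-.05,.035),(.035,.12)):
        k=S&(x>lo)&(x<hi)
        if k.sum()<20: continue
        q=np.c_[x[k],y[k],z[k]]; xm=np.percentile(q[:,0],[2,98]); m=(q[:,0]>xm[0]+.003)&(q[:,0]<xm[1]-.003)&(q[:,2]<.09); q=q[m]
        from scipy.optimize import least_squares
        g=least_squares(lambda g:(q[:,2]-g[1]-abs(q[:,1]-g[0]))*1000,[np.median(q[:,1]),.07],loss="soft_l1"); print(n," saddle x",xm.round(4),"V bottom y,z",g.x.round(4),len(q),"res",np.median(abs(g.fun)).round(2),"y range",np.percentile(y[k],[1,99]).round(4))
edges("wrist4",W)
for n in("side4","scene4","side3","scene3"): edges(n,cloud(n)[0]) if 1 else 0
for n in("side4","scene4"): print(n,fit(*cloud(n),o[:2],np.radians(-43.7),zmin=.13,zmax=.23,z0=.18))
E
```

```text
roller (8938, array([0.5228, 0.3516]), 'z', np.float64(0.1822), 'ang', np.float64(-43.75), 'len', np.float64(0.0802), np.float64(0.6))
wrist4 front y at0 -0.0511 slope deg 2.27 12
wrist4 hinge y at0 0.0566 slope deg 0.79 28
wrist4 lid x extents [-0.0265  0.1046] z 0.0586
wrist4  saddle x [0.0643 0.0837] V bottom y,z [0.0055 0.0685] 942 res 0.64 y range [-0.023   0.0342]
side4 front y at0 -0.0534 slope deg 0.84 13
side4 hinge y at0 0.0344 slope deg 56.99 2
side4 lid x extents [-0.027  0.107] z 0.0592
side4  saddle x [-0.0063  0.0139] V bottom y,z [-0.0055  0.0617] 102 res 3.37 y range [-0.0285  0.027 ]
side4  saddle x [0.0658 0.0863] V bottom y,z [-0.0017  0.0623] 92 res 2.53 y range [-0.0252  0.0315]
scene4 front y at0 -0.0523 slope deg 1.56 16
scene4 hinge y at0 0.0509 slope deg 2.27 29
scene4 lid x extents [-0.0262  0.1078] z 0.0568
scene4  saddle x [-0.0057  0.0148] V bottom y,z [-0.0023  0.0621] 115 res 4.18 y range [-0.0283  0.0286]
scene4  saddle x [0.0662 0.0861] V bottom y,z [0.0025 0.0647] 119 res 2.85 y range [-0.0247  0.032 ]
side3 front y at0 -0.0536 slope deg 1.99 14Traceback (most recent call last):
  File "<stdin>", line 26, in <module>
  File "<stdin>", line 16, in edges
    raise TypeError("expected non-empty vector for x")
TypeError: expected non-empty vector for x
```

```bash
python3 - <<'E'
from h import *
o=np.load("wrist4.npz")["pos"]; a=np.radians(136.34); TX=np.array([np.cos(a),np.sin(a)]); TY=np.array([np.sin(a),-np.cos(a)])
for n in("side4","scene4"):
    r=fit(*cloud(n),o[:2],np.radians(-43.7),zmin=.13,zmax=.23,z0=.18); d=r[1]-o[:2]; print(n,r,"tx,ty",d@TX,d@TY)
    # lid+saddle outline yaw via robust min-area rect after removing outliers
E
```

```text
side4 (528, array([0.53  , 0.3452]), 'z', np.float64(0.1833), 'ang', np.float64(-42.96), 'len', np.float64(0.0967), np.float64(1.08)) tx,ty -0.000731529509012624 0.0005460975206111266
scene4 (472, array([0.5247, 0.3481]), 'z', np.float64(0.1807), 'ang', np.float64(-43.73), 'len', np.float64(0.1021), np.float64(0.42)) tx,ty 0.005104846560734758 -0.001014900356543059
```

Request:
arm_command --series '[[[8,1,0],0.01],[[18,1,0],0.02],[[30,2,10],0.03],[[37,3,20],0.04],[[39,3,30],0.04]]'

```text
time_s: 9.1
tool_pos: [0.502, 0.376, 0.1431]
tool_rot: [-179.9, -0.1, 134.1]
force: [0.8, -0.4, -2.0]
grip_width: 0.039
grasp_force: 45.0
```

Request:
arm_command --series '[[[0,0,3],0],[[0,0,5],0],[[0,0,5],0],[[0,0,5],0],[[0,0,5],0]]'

```text
time_s: 9.6
tool_pos: [0.5044, 0.3742, 0.1401]
tool_rot: [179.9, 0.0, 134.0]
force: [-0.3, 0.1, -1.2]
grip_width: 0.0387
grasp_force: 45.0
```

```bash
python3 - <<'E'
from h import *
o=save("wrist","wrist5");print(o["time_s"],o["tool_pos"],o["tool_rot"],o["force"],o["grip_width"]); save("side","side5"); save("scene","scene5")
a=np.radians(o["tool_rot"][2]); TX=np.array([np.cos(a),np.sin(a)]); TY=np.array([np.sin(a),-np.cos(a)]); o=o["tool_pos"]
for n,(W,p) in(("wrist5",wcloud("wrist5")),("side5",cloud("side5")),("scene5",cloud("scene5"))):
    f=fit(W,p,o[:2],a-np.pi,zmin=.115,zmax=.2,z0=.15); d=f[1]-o[:2]; print(n,f,"tx,ty",(d@TX).round(4),(d@TY).round(4))
    r=W[...,:2]-o[:2]; x=r@TX;y=r@TY;z=W[...,2]
    S=(z>.067)&(z<.1)&(abs(y)<.045)&(abs(x)<.055)
    for sg in(-1,1):
        k=S&(x*sg>0)
        if k.sum()>20: print("  saddle x",np.percentile(x[k],[2,98]).round(4),"y",np.percentile(y[k],[1,99]).round(4),k.sum())
    # aluminium edges: low-sat pixels for tighter look
b=np.hstack([cv2.resize(cv2.imread("pics/side5.png")[130:230,220:320],(400,400),interpolation=cv2.INTER_CUBIC),cv2.resize(cv2.imread("pics/wrist5.png")[50:250,160:360],(400,400),interpolation=cv2.INTER_CUBIC)]); cv2.imwrite("pics/m5.png",b)
E
```

```text
9.6 [0.50439875 0.37418036 0.14011166] [1.79944156e+02 9.79031724e-03 1.33964806e+02] [-0.25088615  0.05256797 -1.21236046] 0.03870517733012729
wrist5 (9081, array([0.4983, 0.3808]), 'z', np.float64(0.1474), 'ang', np.float64(-46.16), 'len', np.float64(0.0801), np.float64(0.63)) tx,ty 0.009 0.0002
  saddle x [0.0304 0.0465] y [-0.0289  0.029 ] 868
side5 (504, array([0.5046, 0.3744]), 'z', np.float64(0.1485), 'ang', np.float64(-46.02), 'len', np.float64(0.0991), np.float64(1.01)) tx,ty 0.0 0.0003
  saddle x [-0.0436 -0.0244] y [-0.0309  0.0246] 197
  saddle x [0.0282 0.0485] y [-0.0316  0.0253] 191
scene5 (490, array([0.499 , 0.3781]), 'z', np.float64(0.1457), 'ang', np.float64(-46.16), 'len', np.float64(0.099), np.float64(0.55)) tx,ty 0.0066 -0.0012
  saddle x [-0.0442 -0.0232] y [-0.0305  0.0259] 184
  saddle x [0.0277 0.0482] y [-0.0301  0.026 ] 237
```

View pics/m5.png

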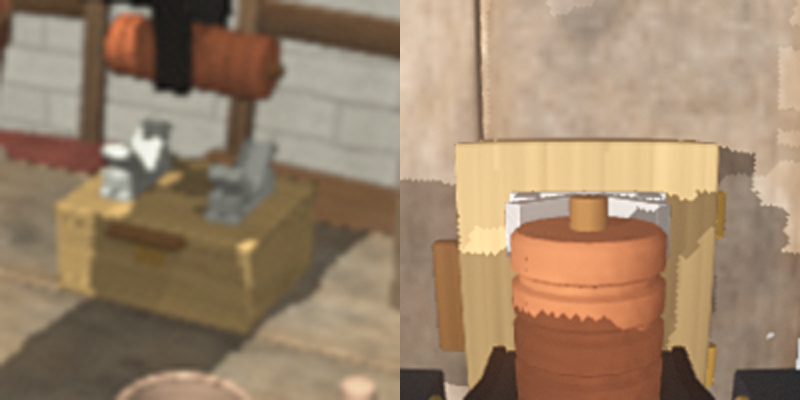

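Left: the roller hangs parallel above both saddles. Right (wrist): the roller, edges ~(512-665), is centred on the far saddle, edges (508-668). I lower it.

Request:
arm_command --series '[[[1,-1,12],0],[[2,-1,24],0],[[2,-1,34],0],[[2,-1,40],0],[[2,-1,44],0]]'

```text
time_s: 10.25
tool_pos: [0.5013, 0.3747, 0.0943]
tool_rot: [-179.9, -0.0, 134.0]
force: [0.5, 0.8, -1.7]
grip_width: 0.0389
grasp_force: 45.0
```

Request:
arm_command --series '[[[0,0,1],0],[[0,0,2],0],[[0,0,3],0],[[0,0,4],0],[[0,0,5],0]]'

```text
time_s: 10.75
tool_pos: [0.502, 0.3751, 0.0908]
tool_rot: [180.0, 0.0, 134.0]
force: [-0.6, -0.0, -1.6]
grip_width: 0.039
grasp_force: 45.0
```

Request:
arm_command --series '[[[0,0,0.5],0],[[0,0,1],0],[[0,0,1.5],0],[[0,0,2],0],[[0,0,2],0]]'

```text
time_s: 11.25
tool_pos: [0.5023, 0.3756, 0.0893]
tool_rot: [179.9, 0.0, 134.0]
force: [0.8, 0.8, 1.1]
grip_width: 0.0386
grasp_force: 45.0
```

Request:
arm_command --series '[[[0,0,0.5],0],[[0,0,1],0],[[0,0,1.5],0],[[0,0,2],0],[[0,0,2],0]]'

```text
time_s: 11.75
tool_pos: [0.5025, 0.3758, 0.0889]
tool_rot: [179.8, -0.0, 134.0]
force: [-1.4, -0.2, 10.3]
grip_width: 0.039
grasp_force: 45.0
```

Request:
arm_command --series '[[[0,0,0.5],0],[[0,0,1],0],[[0,0,1],0],[[0,0,1],0],[[0,0,1],0]]'

```text
time_s: 12.25
tool_pos: [0.5026, 0.3758, 0.0888]
tool_rot: [179.8, -0.0, 134.0]
force: [-3.4, -1.6, 14.4]
grip_width: 0.039
grasp_force: 45.0
```

```bash
python3 - <<'E'
from h import *
o=save("side","side6");
for k in range(3):
    s=save(["scene","wrist","side"][k],f"x{k}"); a=np.radians(s["tool_rot"][2]); TY=np.array([np.sin(a),-np.cos(a)]); TX=np.array([np.cos(a),np.sin(a)]); print(s["time_s"],s["tool_pos"].round(4),s["force"].round(2),"lat",(s["force"][:2]@TY).round(2),"along",(s["force"][:2]@TX).round(2),s["wrist_torque"].round(2),s["grip_width"])
b=np.hstack([cv2.resize(cv2.imread("pics/side6.png")[130:230,220:320],(400,400),interpolation=cv2.INTER_CUBIC),cv2.resize(cv2.imread("pics/x1.png")[50:250,160:360],(400,400),interpolation=cv2.INTER_CUBIC)]); cv2.imwrite("pics/m6.png",b)
t=s["tool_pos"]
for n,(W,p) in(("x1",wcloud("x1")),("side6",cloud("side6")),("x0",cloud("x0"))):
    f=fit(W,p,t[:2],a-np.pi,zmin=.08,zmax=.14,z0=.096); d=f[1]-t[:2]; print(n,f,"tx,ty",(d@TX).round(4),(d@TY).round(4))
    r=W[...,:2]-t[:2]; x=r@TX;y=r@TY;z=W[...,2]; L=(z>.052)&(z<.064)&(abs(y)<.09)&(abs(x)<.09); print("  lid x",np.percentile(x[L],[.5,99.5]).round(4),"z",np.median(z[L]).round(4))
E
```

```text
12.3 [0.5026 0.3758 0.0888] [-2.8  -2.15 14.74] lat -3.51 along 0.4 [-0.48  0.69 -0.01] 0.03910578266595037
12.35 [0.5025 0.3758 0.0888] [-2.77 -1.85 14.89] lat -3.28 along 0.59 [-0.47  0.68  0.03] 0.038807616854091974
12.4 [0.5026 0.3758 0.0888] [-3.38 -2.   14.55] lat -3.82 along 0.91 [-0.44  0.7  -0.05] 0.039087815561452036
x1 (9124, array([0.4965, 0.3824]), 'z', np.float64(0.0962), 'ang', np.float64(-46.13), 'len', np.float64(0.0801), np.float64(0.63)) tx,ty 0.009 0.0002
  lid x [-0.0205  0.0639] z 0.0586
side6 (450, array([0.5021, 0.3766]), 'z', np.float64(0.0972), 'ang', np.float64(-45.59), 'len', np.float64(0.1014), np.float64(1.05)) tx,ty 0.0009 0.0002
  lid x [-0.0662  0.0653] z 0.0591
x0 (490, array([0.4989, 0.378 ]), 'z', np.float64(0.0945), 'ang', np.float64(-45.82), 'len', np.float64(0.0988), np.float64(0.48)) tx,ty 0.0041 -0.0011
  lid x [-0.065   0.0662] z 0.0567
```

View pics/m6.png

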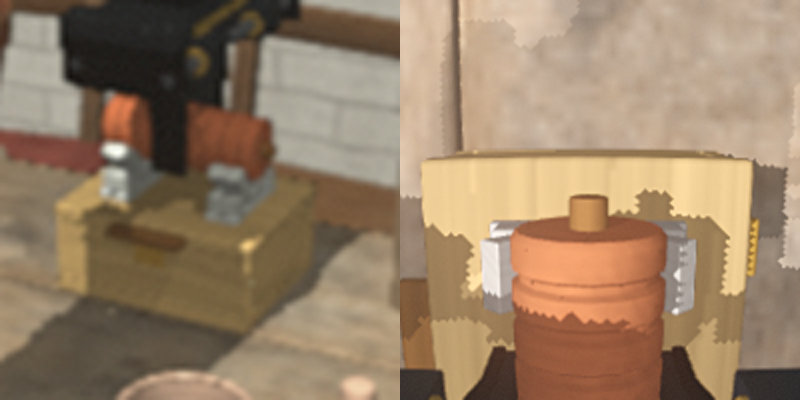

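The side crop shows the roller lying in both saddles with the fingers between them. The wrist crop shows it centred between the saddle edges at (483,270) and (695,270). I take off a little side load, let it settle and check.

Request:
arm_command --series '[[[0,-0.3,0],0],[[0,-0.5,0.2],0],[[0,-0.5,0.2],0],[[0,-0.5,0.2],0],[[0,-0.5,0.2],0]]'

```text
time_s: 12.95
tool_pos: [0.5025, 0.3758, 0.0888]
tool_rot: [179.8, -0.0, 134.0]
force: [-1.3, -1.2, 14.4]
grip_width: 0.039
grasp_force: 45.0
```

Request:
arm_command --series '[[[0,0,0],0],[[0,0,0],0],[[0,0,0],0],[[0,0,0],0],[[0,0,0],0]]'

```text
time_s: 13.45
tool_pos: [0.5025, 0.3758, 0.0888]
tool_rot: [179.8, -0.0, 134.0]
force: [-3.1, -1.0, 13.8]
grip_width: 0.0392
grasp_force: 45.0
```

Steady at about 16 N on the V with little side force, so I hand it in.

```bash
python3 -c "
from cell import env
print(env.sign_off())"
```

```text
the job is handed in; nothing more can be done
None
```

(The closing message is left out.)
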